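# Tip the wheel nuts out of the red stock pot

## Task

Use its bar handle to tip the red pot over on its stand until all three wheel nuts have dropped into the cardboard carton in front of it, then stand the pot fully upright again and let go. Leave the blue pot standing as it is.

Things in the scene. Friction and masses are not known exactly. Their poses are not given: they have to be found in the camera images.
- red_pot (a joint): tip angle of the red pot (open round cup, 84 mm across the rim, 80 mm tall, walls 4 mm, 0.35 kg, rim 115 mm above the table, on a fixed stand), rad: 0 = upright (start), grows as it tips forward, away from its handle and over the carton, to a stop at 2.4. Stiff: it stays where left; 3 to 5 N at the handle turns it. The nuts surely slide out at 2.3
- red_pot_hinge (a point): middle of the red pot's level hinge axis, at the pot's front side, 90 mm above the table, between two steel uprights 104 mm high; axes as for the handle. In these axes the handle's middle is at (-130, 0, 20) mm
- red_pot_handle (a point): middle of the red pot's handle, a level steel bar 12 mm thick, 84 mm long, 46 mm behind its rim (robot's side), 110 mm high when upright. Axes turn with the pot: y along bar and hinge axis; upright, z is up, x points from handle to pot and carton. The bar can turn between the fingertips: a gripper that points down throughout stays clear of the pot all round the arc
- carton: open cardboard carton in front of the red pot, 160 x 140 mm, 50 mm high, walls 4 mm, fixed to the table; origin at the centre of its underside, x along its 160 mm side, away from the pot
- nut1: a loose steel wheel nut, hexagonal, 22 mm across corners, 20 mm tall, 40 g; origin at the centre of its underside; starts standing in the red pot
- nut2: a loose steel wheel nut, hexagonal, 22 mm across corners, 20 mm tall, 40 g; origin at the centre of its underside; starts standing in the red pot
- nut3: a loose steel wheel nut, hexagonal, 22 mm across corners, 20 mm tall, 40 g; origin at the centre of its underside; starts standing in the red pot
- blue_pot (a joint): hinge of the blue pot, a bystander of the same build with brass bushes in it and a carton of its own; 0 = upright (starts at 0), in rad. To be left alone

How it is judged (in metres and radians):
On the way, in this order (a step that is already met when the one before it is completed fails the run):
1. the red pot is tipped forward by more than 50 degrees (value of joint red_pot above 0.9 rad).
2. all three nuts lie in the carton while the red pot is still tipped by more than 70 degrees (x of nut1 in the frame of carton between -0.078 and 0.078 m and y of nut1 in the frame of carton between -0.068 and 0.068 m and z of each of nut1, nut2, nut3 in the frame of carton below 0.05 m and x of nut2 in the frame of carton between -0.078 and 0.078 m and y of nut2 in the frame of carton between -0.068 and 0.068 m and x of nut3 in the frame of carton between -0.078 and 0.078 m and y of nut3 in the frame of carton between -0.068 and 0.068 m and value of joint red_pot above 1.22 rad), for 0.1 s.
At the end, for the whole second after the job is handed in: the red pot stands upright (within 10 degrees) and all three nuts lie at rest inside the carton, below its rim (value of joint red_pot below 0.18 rad and x of nut1 in the frame of carton between -0.078 and 0.078 m and y of nut1 in the frame of carton between -0.068 and 0.068 m and z of each of nut1, nut2, nut3 in the frame of carton below 0.05 m and x of nut2 in the frame of carton between -0.078 and 0.078 m and y of nut2 in the frame of carton between -0.068 and 0.068 m and x of nut3 in the frame of carton between -0.078 and 0.078 m and y of nut3 in the frame of carton between -0.068 and 0.068 m and linear speed of each of nut1, nut2, nut3 below 0.05 m/s); the robot touches nothing.
It fails at once if the blue pot is tipped by more than 10 degrees (value of joint blue_pot above 0.18 rad).
It also fails if it takes over 50 s, if anything falls off the work surface, if the arm or the gripper's body presses on something with over 40 N, if the wrist force passes 120 N, or if a joint passes its speed limit or range.

## Robot

A 7-joint arm with a two-finger parallel gripper is mounted at the origin on the work surface. World frame = base frame: x ahead of the robot, y to its left, z up, the work surface at z = 0. Lengths are in m, angles in degrees, forces in N, time in s.
With the tool pointing down it reaches from about 0.425 to 0.875 m from the base axis. Payload 4.7 kg.
Tool frame: the origin (TCP) lies at the very end of the fingers, on their centre line; the grasp point (between the pads) lies 19 mm behind it; z points along the fingers, y is the line along which they close (so a half turn about z gives the same grasp; the last joint's range is limited). The gripper opens to 85 mm and grips with 20 to 120 N. Pads are 22 mm wide; open, the fingers measure 114 mm over their backs; the gripper's body (76 mm by 85 mm) begins 54 mm behind the grasp point. The pads swing forward as they close: fully open they stand 13 mm farther back than shut.
Start: joints at [72.829, 18.392, -4.016, 83.108, 1.295, 78.541, -3.26], TCP at [0.201, -0.618, 0.231] pointing down, gripper open.
Joint ranges: [-163.93, 163.93], [-17.29, 119.83], [-79.2, 71.16], [3.27, 140.29], [-89.18, 269.18], [5.43, 117.66], [-154.24, 154.24]. Speed limits (degrees/s): [147.25, 147.25, 180, 180, 180, 180, 180].

## Interface

Orientations are given as a 3x3 rotation matrix whose columns are the frame's x, y, z axes.
In Python, from station import * gives the robot as it stands. Calls block until the motion is done:
- goto(position, orientation): joint-space move of the TCP to a pose.
- servo_line(position, vel=0.15, ori=None, until_force=None): straight line of the TCP; ori=None keeps the orientation; vel is the mean speed in m/s. With until_force (N) it stops when the force on the tool has changed by that much, and returns True; else False.
- set_joints(angles): joint-space move.
- grip(opening): finger opening in m; the grip force is fixed at half the most; returns when the fingers have stopped.
- pause(seconds).
- ik(position, orientation): joint angles nearest the present ones, or None.
- read_camera(name): name is "scene" or "top" or "wrist"; returns a dict with "color" (420x560x3 uint8, red, green, blue), "range_z" (420x560 float32, m along the optical axis (not along the pixel's ray), 0 where there is no reading), "camera_matrix" (3x3 intrinsics, pixels), "D" ([k1, k2, p1, p2, k3] as OpenCV has them; the pictures are not rectified), "world_to_cam" (4x4, takes a point from world to camera coordinates); the wrist camera has in their place "hand_eye" (4x4, takes a point from camera to tool coordinates, whose origin is the TCP and whose axes are the flange's). Camera axes: x right, y up, looking along -z (the intrinsics and any distortion apply to the point x, -y, -z); pixel columns grow to the right and rows downward; lengths in m; the calibration is good to about 2 mm. A picture is of the moment at which its call begins: read the wrist's pose just before it.
A pose or a line that the arm cannot do raises PlanningError and nothing moves.
- sign_off(): hands the job in; it is judged then, once.
Readings, each from a call of its own:
- current_clock(): time.
- current_q(): joint angles.
- current_qd(): joint speeds.
- current_joint_torque(): joint torques, N m.
- current_ee_pos(): TCP position.
- current_tool_rot(): TCP orientation.
- current_ft_force(): force on the tool from outside, world axes, zero at the start.
- current_torque(): the same for the moment, N m.
- current_gripper_width(): finger opening in m.
- current_grasp_force(): force on a finger pad.
Only numpy, scipy, OpenCV 4.12 (cv2) and the standard library are available. Lean on these libraries where they do the work, as an engineer would, in place of code of your own. Each camera call takes 0.05 s, during which the arm holds its last target. There are 200 camera calls.

## Working session

There is one attempt and no reset: what is moved stays moved. The work goes in short steps, each a Python script; the robot and the scene stay as the last script left them, time stands still between calls to the robot, and variables do not carry over. Pictures are saved under pics/ and viewed, at most 10 in all, crops included, and the job is handed in when it is done.

```bash
mkdir -p pics; ls
cat > h.py <<'E'
from station import *
import numpy as np, cv2
def cloud(c):
    h,w=c["range_z"].shape; u,v=np.meshgrid(np.arange(w),np.arange(h))
    p=cv2.undistortPoints(np.stack([u,v],-1).reshape(-1,1,2).astype(np.float64),np.array(c["camera_matrix"],float),np.array(c["D"],float)).reshape(h,w,2)
    z=c["range_z"]; P=np.stack([p[...,0]*z,-p[...,1]*z,-z,np.ones_like(z)],-1)
    M=np.linalg.inv(np.array(c["world_to_cam"])) 
    return (P@M.T)[...,:3]
E
python3 - <<'E'
from h import *
for n in("top","scene"):
    c=read_camera(n); np.savez(n+".npz",**{k:np.array(v) for k,v in c.items()})
    cv2.imwrite(f"pics/{n}0.png",c["color"][...,::-1])
print(current_clock())
E
```

```text
pics
0.1
```

View pics/top0.png

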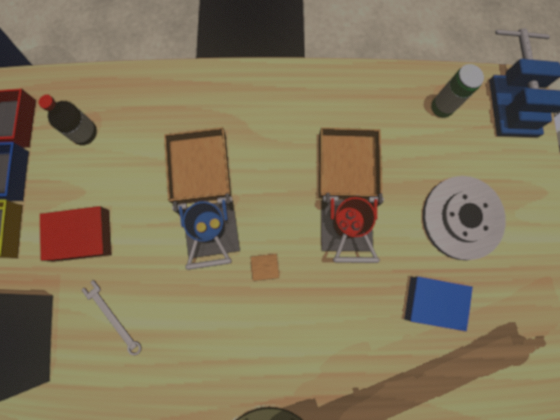

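View pics/scene0.png

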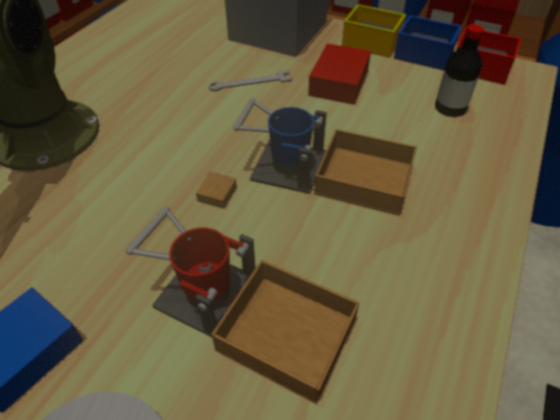

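The top view shows the red pot at about (353,218), with its handle bar from (336,260) to (378,261) and its carton at (318–381, 130–203). The blue pot is at (205,222). Next I'll measure these.

Run:
```python
from h import *
c=dict(np.load("top.npz")); W=cloud(c)
im=c["color"]
k=cv2.resize(im[120:280,300:410],None,fx=5,fy=3.75*4/3,interpolation=cv2.INTER_CUBIC)[...,::-1]
k=cv2.resize(k,(550,800)) if 0 else cv2.resize(im[180:275,310:400],None,fx=6,fy=6,interpolation=cv2.INTER_CUBIC)[...,::-1]
cv2.imwrite("pics/crop.png",k)
print("table",W[300,300],W[340,200])
R=W[240:275,325:390]; m=(R[...,2]>.085)&(R[...,2]<.14)
P=R[m]; print(len(P)); 
# bar: rearmost points
vv,uu=np.nonzero(m); 
for r in range(14,30): 
    s=vv==r
    if s.any(): print(r+240,uu[s].min()+325,uu[s].max()+325,P[s].mean(0).round(4),P[s][:,1].min().round(4),P[s][:,1].max().round(4))
# rim of red pot
S=W[190:245,325:385]; q=S[(S[...,2]>.108)&(S[...,2]<.125)]
print("rim",len(q),q.min(0),q.max(0))
# carton rim
S=W[120:210,310:390]; C=im[120:210,310:390].astype(int)
q=S[(S[...,2]>.044)&(S[...,2]<.056)]; print("carton",cv2.minAreaRect(q[:,:2].astype(np.float32)),len(q))
# uprights
S=W[185:215,315:395]; m2=(S[...,2]>.09)&(S[...,2]<.112); v2,u2=np.nonzero(m2)
for a,b in zip(np.c_[u2+315,v2+185],S[m2].round(3)):
    if b[1]>-.0 or 1: pass
n,l,st,ce=cv2.connectedComponentsWithStats(m2.astype(np.uint8))
for i in range(1,n): print(st[i],S[l==i].mean(0).round(4))
# blue handle
```

```text
table [ 0.34567397 -0.06998071 -0.00151426] [ 0.2554982   0.15537124 -0.00070581]
408
254 336 376 [ 0.4422 -0.1818  0.111 ] -0.2201 -0.1366
255 335 376 [ 0.4401 -0.1768  0.1121] -0.2186 -0.135
256 335 377 [ 0.4381 -0.1812  0.1111] -0.2209 -0.1351
257 334 378 [ 0.436  -0.1774  0.113 ] -0.2228 -0.1327
258 333 378 [ 0.4339 -0.176   0.115 ] -0.2221 -0.1306
259 333 378 [ 0.4318 -0.1757  0.1159] -0.2218 -0.1302
260 333 378 [ 0.4298 -0.1758  0.1153] -0.2219 -0.1303
261 333 378 [ 0.4279 -0.176   0.1142] -0.2232 -0.1307
262 334 377 [ 0.4259 -0.1802  0.1124] -0.2203 -0.1325
rim 297 [ 0.46273325 -0.21978188  0.10800402] [ 0.56036934 -0.13620557  0.11807618]
carton ((0.6425096988677979, -0.18592356145381927), (0.1425842046737671, 0.1943815052509308), 88.82084655761719) 550
[  8   8  15  22 161] [ 0.554  -0.1291  0.0976]
[ 54   9  15  21 146] [ 0.5539 -0.2285  0.0982]
[ 25  14  34  16 115] [ 0.5466 -0.1926  0.1017]
[20 28  1  2  2] [ 0.5278 -0.1387  0.099 ]
```

View pics/crop.png

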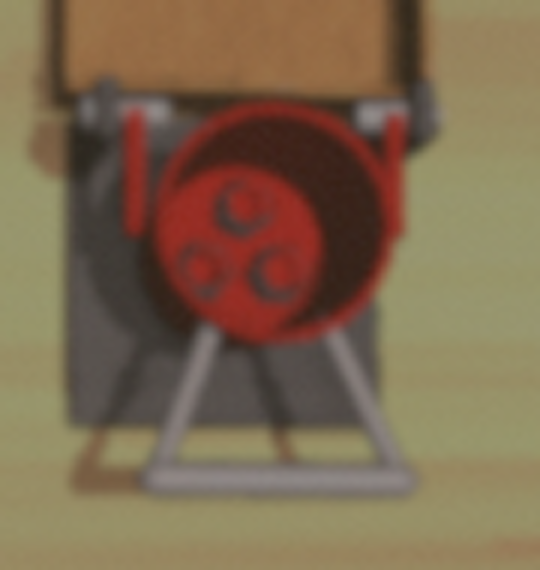

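Run:
```python
from h import *
c=dict(np.load("top.npz")); W=cloud(c)
R=W[250:268,325:390]
b=R[(R[...,2]>.100)&(R[...,2]<.14)&(R[...,0]<.439)]; l=cv2.fitLine(b[:,:2].astype(np.float32),cv2.DIST_HUBER,0,.01,.01).ravel(); print("bar",len(b),l,np.degrees(np.arctan2(l[0],l[1])))
S=W[195:245,320:390]; C=c["color"][195:245,320:390].astype(int)
m=(S[...,2]>.111)&(S[...,2]<.122)&(S[...,0]>.468)&(C[...,0]>C[...,1]+40); q=S[m]
from scipy.optimize import least_squares
f=least_squares(lambda p:np.hypot(q[:,0]-p[0],q[:,1]-p[1])-p[2],[.52,-.18,.04],loss="soft_l1",f_scale=.002); print("rim",len(q),f.x)
S=W[120:200,305:395]; q=S[(S[...,2]>.044)&(S[...,2]<.056)&(S[...,0]>.57)]; print("carton",len(q),cv2.minAreaRect(q[:,:2].astype(np.float32)))
W2=cloud(dict(np.load("scene.npz"))); c2=np.load("scene.npz")
m=(W2[...,2]>.10)&(W2[...,2]<.125)&(W2[...,0]>.41)&(W2[...,0]<.439)&(abs(W2[...,1]+.176)<.06); print("bar from scene",m.sum(),W2[m].mean(0),W2[m].min(0),W2[m].max(0))
print(current_tool_rot())
a=np.radians(0)
R=np.array([[0,1,0],[1,0,0],[0,0,-1.]])
for s in(1,-1): print(s,[ik(p,R*np.array([s,s,1])) for p in([.43,-.176,.2],[.66,-.18,.16])])
```

```text
bar 270 [ 0.00611011  0.99998134  0.4314264  -0.17681152] 0.35008565
rim 253 [ 0.51854404 -0.17826165  0.0398172 ]
carton 519 ((0.6585037112236023, -0.18625277280807495), (0.1425842046737671, 0.1623867005109787), 88.82084655761719)
bar from scene 511 [ 0.4332656  -0.18343156  0.11436138] [ 0.42446275 -0.22690083  0.10692463] [ 0.43891209 -0.13117353  0.11847889]
[[ 9.51159364e-01  3.08699664e-01 -6.18203159e-04]
 [ 3.08700267e-01 -9.51158046e-01  1.58669150e-03]
 [-9.81977751e-05 -1.70003596e-03 -9.99998550e-01]]
1 [array([ 52.20948879,  -2.287809  , -32.13812892, 109.78539093,
        -1.27829668,  72.15630415,  20.48369269]), array([ 41.22735897,  29.90264477, -39.58627379,  81.80699236,
        19.18985341,  75.1232564 ,   0.48862719])]
-1 [None, array([ -27.88354579,   36.76805252,   61.01444764,   84.65119091,
        -32.41400835,   77.63571368, -144.80688923])]
```

```bash
cat >> h.py <<'E'
a=np.radians(-0.6); X=np.array([np.cos(a),np.sin(a),0]); Y=np.array([-X[1],X[0],0])
RT=np.stack([Y,X,[0,0,-1.]],1)
HB=np.array([.431,-.177,.110])
E
python3 - <<'E'
from h import *
grip(.045)
goto(HB+[0,0,.10],RT); print(current_ft_force(),current_gripper_width())
print(servo_line(HB+[0,0,-.019],vel=.12,until_force=8)); print(current_ee_pos(),current_ft_force())
grip(.005); pause(.2)
print(current_gripper_width(),current_grasp_force(),current_ee_pos(),current_ft_force(),current_clock())
c=read_camera("scene"); cv2.imwrite("pics/g.png",c["color"][...,::-1])
E
```

```text
[ 0.60475365  0.1409137  -0.07480141] 0.04500973484191008
False
[ 0.4316266  -0.17725033  0.09168975] [ 0.308465    0.71079052 -0.14257294]
0.010103201701536946 58.453731536865234 [ 0.43091834 -0.17720791  0.09164332] [-2.49834054  1.07373933  6.14479688] 4.1417
```

View pics/g.png

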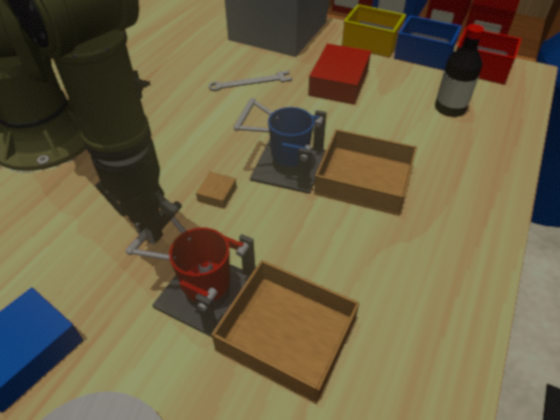

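The bar is gripped with little side force. I'll start the arc in small steps, correcting the radius from the measured force.

```bash
cat >> h.py <<'E'
HG=HB+.130*X+[0,0,-.020]
def arc(t0,t1,n,dr=0.,vel=.06,fmax=30):
    for t in np.linspace(t0,t1,n+1)[1:]:
        v=-.130*X*np.cos(t)+.020*X*np.sin(t)+np.array([0,0,.130*np.sin(t)+.020*np.cos(t)]); u=v/np.linalg.norm(v)
        servo_line(HG+v+dr*u-[0,0,.019],vel=vel)
        F=current_ft_force(); fr=F@u
        print(round(t,2),F.round(1),round(fr,1),round(dr*1e3,2),round(current_gripper_width()*1e3,1),current_clock())
        if np.linalg.norm(F)>fmax: print("STOP"); break
        dr+=np.clip(fr*5e-5,-.001,.001)
    return t,dr
E
python3 - <<'E'
from h import *
print(arc(0,.4,5))
E
```

```text
0.08 [-1.  -1.8 -3. ] 0.2 0.0 9.9 4.5167
0.16 [-2.5 -1.3 -1.4] 1.9 0.01 9.8 4.8417
0.24 [-4.1 -2.2 -0.6] 3.6 0.11 10.2 5.1667
0.32 [-6.4 -2.1  1.2] 6.3 0.29 9.6 5.4917
0.4 [-6.5 -1.8  1.1] 6.1 0.6 9.8 5.8167
(np.float64(0.4), np.float64(0.0009046929273781501))
```

Run:
```python
from h import *
t,dr=arc(.4,2.32,19,.0009,fmax=35); print(t,dr); pause(.5)
for n in("scene","top"):
    c=read_camera(n); cv2.imwrite(f"pics/t_{n}.png",c["color"][...,::-1])
```

```text
0.5 [-7.7 -1.   4.3] 8.7 0.9 10.0 6.1917
0.6 [-6.9 -1.7  3.6] 7.5 1.34 9.9 6.5667
0.7 [-6.4 -2.2  3.7] 7.0 1.71 9.6 6.9417
0.8 [-8.8 -1.7  5.1] 9.2 2.06 9.5 7.3167
0.91 [-8.4 -2.4  6.3] 9.5 2.52 9.5 7.6917
1.01 [-6.8 -2.1  8.4] 10.4 3.0 9.9 8.0667
1.11 [-5.4 -1.7  8. ] 9.2 3.52 9.6 8.4417
1.21 [-5.1 -3.   6.5] 7.5 3.98 9.8 8.8167
1.31 [-3.4 -2.7  7. ] 7.4 4.35 9.6 9.1917
1.41 [-2.6 -3.3  6.3] 6.3 4.72 9.7 9.5667
1.51 [-0.6 -4.1  4.6] 4.5 5.04 9.4 9.95
1.61 [-0.5 -3.7  5. ] 4.8 5.26 9.5 10.3333
1.71 [-1.3 -4.9  5.7] 5.0 5.5 9.6 10.7167
1.81 [-0.7 -5.3  2.5] 2.1 5.75 9.5 11.1
1.92 [ 1.3 -4.2  0.4] 1.0 5.85 9.8 11.4833
2.02 [ 1.1 -5.   0.7] 1.2 5.9 9.7 11.8667
2.12 [ 0.6 -5.2  0.2] 0.6 5.97 9.6 12.25
2.22 [ 0.5 -4.7 -2.3] -1.2 5.99 9.5 12.6333
2.32 [-0.5 -5.3 -2.1] -1.7 5.93 9.6 13.0167
2.32 0.00584850919094289
```

View pics/t_scene.png

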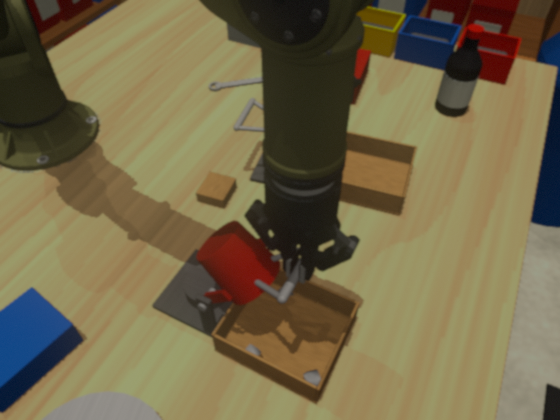

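Two nuts are visible in the carton, at (253,350) and (312,377). The third is hidden, so I'll look from the wrist camera.

Run:
```python
from h import *
w=read_camera("wrist")["color"][...,::-1]
s=cv2.imread("pics/t_scene.png")[240:400,190:370]; t=cv2.imread("pics/t_top.png")[120:230,310:400]
w2=cv2.resize(w,(400,300)); 
o=np.zeros((600,800,3),np.uint8); o[:300,:400]=w2; o[300:,400:738]=cv2.resize(s,(338,300),interpolation=2); o[300:,:245]=cv2.resize(t,(245,300),interpolation=2)
cv2.imwrite("pics/m.png",o)
```

```text
(no output)
```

View pics/m.png

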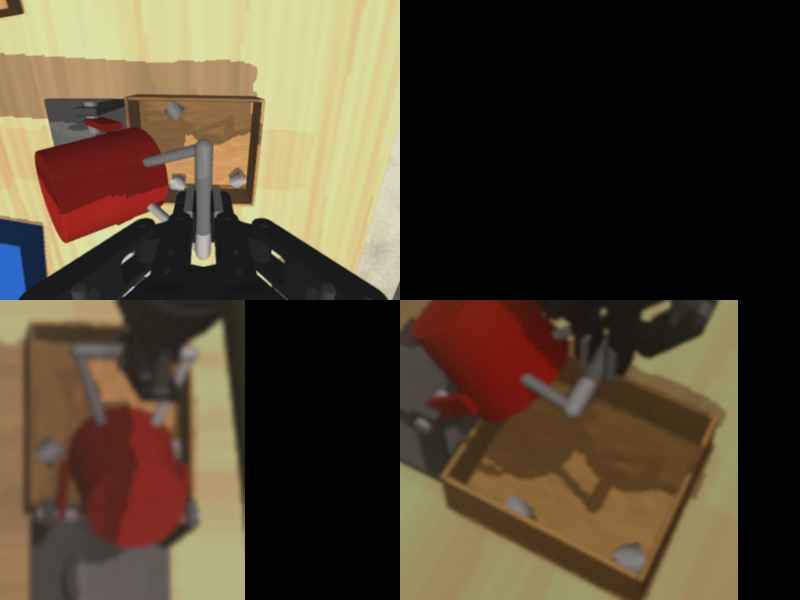

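The wrist view shows all three nuts in the carton, at (175,110), (178,182) and (238,178). I'll return the pot now.

Run:
```python
from h import *
t,dr=arc(2.32,0,23,.0058,fmax=35); print(t,dr,current_ee_pos())
```

```text
2.22 [-0.3 -5.  -1.3] -1.1 5.8 9.3 14.05
2.12 [ 0.6 -5.   1.9] 1.8 5.74 9.3 14.4333
2.02 [ 2.3 -4.2  2.8] 3.6 5.84 9.6 14.8167
1.92 [ 2.1 -4.   5.2] 5.6 6.02 9.7 15.2
1.82 [ 4.1 -5.4  7.7] 8.8 6.3 9.1 15.5833
1.71 [ 4.1 -4.4  8. ] 8.9 6.73 9.7 15.9667
1.61 [ 2.4 -4.  11.2] 11.4 7.18 9.3 16.35
1.51 [ 1.8 -4.  10.5] 10.6 7.75 9.5 16.7333
1.41 [-0.7 -1.9 11.2] 11.2 8.28 9.1 17.1167
1.31 [-2.4  9.2 10.8] 11.0 8.84 9.6 17.5
1.21 [-1.5 -1.2  4.9] 5.1 9.39 9.0 17.8833
1.11 [-1.7 12.3  2.9] 3.4 9.65 9.5 18.2667
1.01 [ 2.9 14.5 -4.3] -5.0 9.81 9.3 18.65
0.91 [ 6.  14.2 -8.9] -10.6 9.56 9.3 19.0333
0.81 [  8.2  13.7 -13.9] -16.0 9.03 9.4 19.4167
0.71 [  9.7  -3.8 -15.8] -18.4 8.23 9.2 19.8
0.61 [ 9.7  7.6 -8.8] -13.1 7.31 9.4 20.1833
0.5 [ 11.3  -2.1 -11.6] -16.0 6.66 9.0 20.5667
0.4 [11.  16.2 -7.9] -13.3 5.86 9.5 20.95
0.3 [ 9.6 18.8 -4.4] -10.4 5.19 9.5 21.3333
0.2 [10.3 16.1 -4.2] -10.9 4.68 9.4 21.7167
0.1 [ 7.8 13.  -2.2] -8.0 4.13 9.0 22.0917
0.0 [4.8 3.5 6.1] -3.8 3.73 9.3 22.4667
0.0 0.0035390912999738308 [ 0.43082736 -0.17709067  0.09373947]
```

Run:
```python
from h import *
p=current_ee_pos()
print(servo_line(p+[0,0,-.005],vel=.02,until_force=12),current_ee_pos(),current_ft_force())
grip(.045); pause(.2)
print(current_ee_pos(),current_ft_force(),current_gripper_width())
p=current_ee_pos()
servo_line(p+[0,0,.12],vel=.1)
servo_line(np.array([.40,-.30,.25]),vel=.2)
for n in("top","scene"):
    c=read_camera(n); np.savez(n+"2.npz",**{k:np.array(v) for k,v in c.items()}); cv2.imwrite(f"pics/e_{n}.png",c["color"][...,::-1])
W=cloud(np.load("scene2.npz"))
m=(W[...,2]>.09)&(W[...,2]<.16)&(W[...,0]>.40)&(W[...,0]<.439)&(abs(W[...,1]+.176)<.055)
print("bar",m.sum(),W[m].mean(0),W[m].max(0),current_clock())
t=cv2.imread("pics/e_top.png")[110:280,300:410]; s=cv2.imread("pics/e_scene.png")[190:400,120:370]
cv2.imwrite("pics/e.png",np.hstack([cv2.resize(t,(311,480),interpolation=2),cv2.resize(s,(480,480),interpolation=2)]))
```

```text
True [ 0.43087036 -0.17698862  0.09375969] [-2.2290459   0.83766991  6.81611578]
[ 0.43066404 -0.17543063  0.09255236] [ 1.15670901 -0.26573117 -0.0636269 ] 0.04507509451186877
bar 512 [ 0.43326373 -0.18324634  0.11433181] [ 0.43898679 -0.13153917  0.11892249] 25.575
```

View pics/e.png

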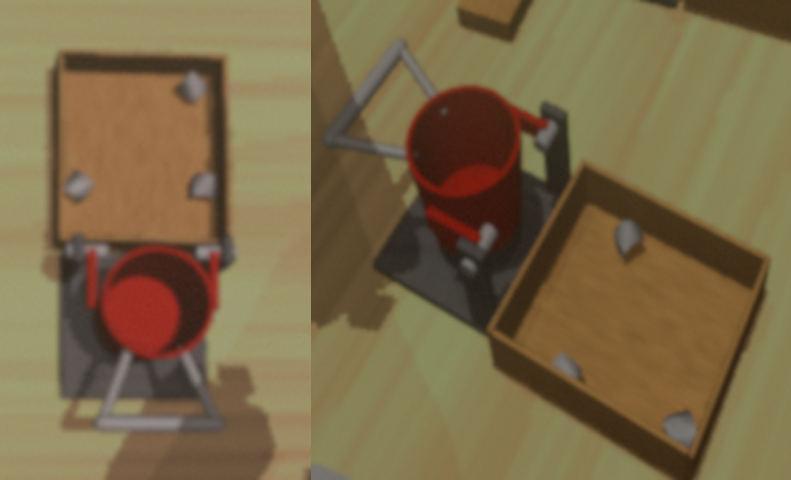

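The pot is upright with its bar back at the starting height, it is empty, and all three nuts lie in the carton: (78,185), (203,185) and (190,87) in the left picture.

```bash
python3 -c "
from station import *
print(sign_off())"
```

```text
the job is handed in; nothing more can be done
None
```

The red pot was tipped until all three nuts dropped into its carton, stood upright again with its handle back at its starting height, and let go; the blue pot was not touched, and the job was handed in after about 26 s on the robot's clock (the judge's result was not shown).

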